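# Post the sold-blend tag at the tea stall

## Task

Pull the wooden tag with the pink grip out of the tag stand and post it, rounded foot first, through the slot on top of the grey takings box, feeling for the slot without ever pressing hard on the box. The slot's brakes hold it, so let go and push it gently down until it drops inside; leave the blue tag in its stand and the stock where it is.

Things in the scene. Friction and masses are not known exactly. Their poses are not given: they have to be found in the camera images.
- tag_pink: the tag to post: flat light wood, 8 mm thick (its x), body 60 mm wide (its y) and 65 mm high, bottom corners rounded 12 mm, pink dot on both faces; on top a pink grip tab 30 mm wide, 8 mm thick, 28 mm high. 40 to 65 g. Same both ways round. Origin: middle of its foot; z up the tag. Starts upright in either socket of the stand, parallel to the stand's axes
- tag_top (a point): middle of the top edge of the pink tag's grip tab, 93 mm above its foot
- tag_blue: the same tag with blue tab and dots, in the other socket; stays there
- stand: fixed wooden stand 75 mm (x) by 200 mm (y) by 40 mm high, with two sockets 30 mm deep, 10.5 by 64 mm, at y = +48 and -48 mm, floor 10 mm above the table. Origin: middle of its underside. It may be turned
- box: fixed grey takings box 150 mm (x) by 130 mm (y) by 130 mm high, hollow, floor 6 mm; origin: middle of its underside. On its lid a steel frame (top at 135 mm) with a sprung brass lip plate 64 mm (x) by 90 mm (y), top at 145 mm, that holds the slot: 11 mm along the box's x, 65 mm along its y. The tag goes in with its x along the box's x
- jar1: sealed glass jar, 64 mm wide, 85 mm high, bystander; origin under its centre
- jar2: sealed glass jar like jar1, bystander
- jar3: sealed glass jar like jar1, bystander
- tin: tin 66 mm wide, 95 mm high, bystander
- carton1: white and green carton 70 x 90 x 100 mm high, bystander
- carton2: white and blue carton 60 x 80 x 90 mm high, bystander
- scoop: spoon-shaped scoop 170 mm long lying on the table, bystander
- lip_rest (a point): point on the box's centre axis, at the height of the lip plate's underside, 8 mm below its top (the lip itself stands off centre with the slot). The lip is sprung: it starts to give at about 2 N, sinks about 1 mm per further newton and stops hard after 6 mm; when the tag finds the slot the lip springs up around it and stops pushing back
- brakes (a point): point on the box's centre axis at the height of two sprung rubber brakes, 20 mm below the lip's top, one at each end of the slot, in a throat 12 mm wide (10 to 40 mm below the lip's top). They press on the tag's 60 mm edges: pushing through takes about 1 to 8 N, and a tag let go stays put. Once its shoulders have passed them, its tab's top about 8 mm above the lip, they let go and it drops inside
- mouth_stop (a point): where the slot's middle would be if the mouth stood at its front stop: 16 mm from the box's centre towards its -x, 145 mm above the table, level with the lip's top. Frame, lip and slot slide together on the lid and are clamped fast 4 to 28 mm from this point towards the box's +x (0 along y); how far is in no pose and must be felt or seen. Turns with the box

How it is judged:
By the outcome, as a careful person would: the job done as asked, in the order asked, and still so for the second after the job is handed in, with the robot touching nothing.
It also fails if it takes over 61 s, if anything falls off the work surface, if the arm or the gripper's body presses on something with over 40 N, if the wrist force passes 120 N, or if a joint passes its speed limit or range.

## Robot

A 6-joint arm with a two-finger parallel gripper is mounted at the origin on the work surface. World frame = base frame: x ahead of the robot, y to its left, z up, the work surface at z = 0. Lengths are in m, angles in rad, forces in N, time in s.
With the tool pointing down it reaches from about 0.25 to 0.725 m from the base axis. Payload 4 kg.
Tool frame: the origin (TCP) lies midway between the tips of the shut fingers; the grasp point (between the pads) lies 19 mm behind it; x points along the fingers, y is the direction in which the jaws open and shut, and the axes are right-handed (so a half turn about x gives the same grasp; the last joint's range is limited). The gripper opens to 85 mm and grips with 20 to 120 N. Pads are 22 mm wide; open, the fingers measure 114 mm over their backs; the gripper's body (76 mm by 85 mm) begins 54 mm behind the grasp point. The pads swing forward as they close: fully open they stand 13 mm farther back than shut.
Start: joints at [-1.298, 0.241, 0.005, 1.335, 0, 1.571], TCP at [0.135, -0.482, 0.231] pointing down, gripper open.
Joint ranges: [-2.72, 2.72], [-1.05, 1.87], [-1.09, 1.28], [-1.99, 2.15], [-1.42, 1.44], [-3.14, 3.14]. Speed limits (rad/s): [2.79, 2.79, 3.14, 3.14, 3.14, 3.14].

## Interface

Orientations are given as a unit quaternion [x, y, z, w].
In Python, from workcell import * gives the robot as it stands.
- The arm moves only by the tool play_rows, never from a script. Its argument "plan" is a list of rows, each a list of 7 numbers: the shift along the tool's x, y, z in mm, then the turn, a rotation vector about the tool's x, y, z in rad, then the closure, from -1 (fully open) to 1 (shut). In form: [[x, y, z, rx, ry, rz, grip], ...]. A call has 1 to 20 rows; each row shifts and turns the commanded pose from where the row before left it, along the tool's axes as they then stand; what a row does not reach is not made up. A row lasts 1/12 s, in which the tool goes at most 41.7 mm and 7.16 degrees, less where a joint would pass 70% of its speed; a pose out of reach is approached as far as the arm can. A call with a gripper value outside its range is refused whole. The fingers move at their own pace and stop on an object; the grip force is fixed at half the most. Time passes only in rows, so rows that do not move let the fingers close. It gives the time, the measured TCP pose, the force and the opening at its end, in the units of the state.
- get_obs(): the state, without advancing time (a new reading comes with each control period).
- camera(name): name is "scene" or "top" or "wrist"; returns a dict with "frame" (384x512x3 uint8, red, green, blue), "depth" (384x512 float32, m along the optical axis (not along the pixel's ray), 0 where there is no reading), "fx", "fy", "cx", "cy" (pixels), "camera_from_world" (4x4, takes a point from world to camera coordinates). Camera axes: x right, y up, looking along -z (the intrinsics and any distortion apply to the point x, -y, -z); pixel columns grow to the right and rows downward; lengths in m; the calibration is good to about 2 mm. A picture is of the moment at which its call begins.
- job_done(): hands the job in, once; it reports no verdict.
Trained networks look in a picture, given as the dict that the camera call returned (one of the last four; its "shot" number tells which), for a name from the list of things; names that differ only in an ending like _2 or _b are one class to them, and where a whole thing is asked for, a point or a joint stands for the part that bears it (a point fixed in the world has none). Each returns a list of dicts, best first, with "confidence" (0 to 1); they miss things now and then, are a little off and sometimes report something else, mostly with a low value. They report only what shows in the picture. A call takes as long as a camera call.
- search_frame(thing, picture): "centre" ([x, y, z] in m, in world coordinates, good to about 4 mm: the middle of the surface that is visible of it).
- pinpoint(thing, picture): "centre" ([x, y, z] in m, in world coordinates, good to about 4 mm: a listed point, or the origin of a listed thing).
The state is a dict: "clock": time; "joint_pos": joint angles; "joint_vel": joint speeds; "tau": joint torques, N m; "eef_pos": TCP position; "tool_rot": TCP orientation; "ft_force": force on the tool from outside, world axes, zero at the start; "ft_torque": the same for the moment, N m; "grip_width": finger opening in m.
Only numpy, scipy, OpenCV 4.12 (cv2) and the standard library are available. Lean on these libraries where they do the work, as an engineer would, in place of code of your own. Each camera call takes 0.05 s, during which the arm holds its last target. There are 200 camera calls.

## Working session

There is one attempt and no reset: what is moved stays moved. The work goes in short steps, Python scripts to look and compute and a tool call to move; the robot and the scene stay as the last step left them, time stands still between calls to the robot, and variables do not carry over. Pictures are saved under pics/ and viewed, about 8 in all and at most 12, crops included, and the job is handed in when it is done.

Besides the shell and the picture viewer there is one more tool, called after "Emit:" as name(argument=value, ...), one argument or row to a line, values as JSON. play_rows: Moves the arm, as the interface text tells. Its arguments: {"type":"object","properties":{"plan":{"type":"array","items":{"type":"array","items":{"type":"number"}}}},"required":["plan"]}

```bash
mkdir -p pics
cat > h.py <<'E'
from workcell import *
import numpy as np, cv2
from scipy.spatial.transform import Rotation as R
def cloud(p):
    d=p["depth"]; v,u=np.mgrid[:d.shape[0],:d.shape[1]]
    c=np.stack([(u-p["cx"])/p["fx"]*d,-(v-p["cy"])/p["fy"]*d,-d,np.ones_like(d)],-1)
    w=c@np.linalg.inv(np.array(p["camera_from_world"])).T
    w=w[...,:3]; w[d<=0]=np.nan
    return w
def save(p,n,crop=None,s=1):
    f=p["frame"][...,::-1]
    if crop: f=f[crop[1]:crop[3],crop[0]:crop[2]]
    cv2.imwrite("pics/"+n,cv2.resize(f,None,fx=s,fy=s,interpolation=cv2.INTER_CUBIC))
E
cat > a.py <<'E'
from h import *
ps={n:camera(n) for n in("scene","top")}
o=get_obs();print(o)
for n,p in ps.items():
    save(p,n+"0.png")
    np.savez("pics/"+n+"0.npz",w=cloud(p),f=p["frame"])
    for t in ["tag_pink","tag_top","tag_blue","stand","box","lip_rest","mouth_stop"]:
        for r in pinpoint(t,p)[:2]: print(n,t,np.round(r["centre"],4),round(r["confidence"],2))
a=cv2.imread("pics/scene0.png");b=cv2.imread("pics/top0.png")
cv2.imwrite("pics/both.png",cv2.resize(np.vstack([a,b]),(800*1,600*2))[:1200]) if 0 else None
E
python3 a.py
```

```text
{'clock': 0.1, 'joint_pos': array([-1.29803006e+00,  2.41353278e-01,  3.86426782e-03,  1.33525676e+00,
       -1.16870958e-05,  1.57077374e+00]), 'joint_vel': array([ 0.00167026, -0.00120769,  0.00364252, -0.00083105, -0.00224461,
       -0.00112638]), 'tau': array([-4.44698571e-04, -3.73138368e+01,  2.53009897e+01,  1.08646849e-02,
        4.71158728e-05,  3.83740741e-06]), 'eef_pos': array([ 0.13453687, -0.48095103,  0.23049624]), 'tool_rot': array([-0.70044154, -0.09682889,  0.70063712, -0.09546435]), 'ft_force': array([0.41507067, 0.13620937, 0.10756394]), 'ft_torque': array([-0.01400489, -0.07020511, -0.01898451]), 'grip_width': 0.08500249314546754}
scene tag_pink [ 0.5177 -0.2387  0.009 ] 0.86
scene tag_top [ 0.5127 -0.235   0.1056] 0.89
scene tag_blue [ 0.539  -0.1453  0.0123] 0.77
scene stand [ 0.5305 -0.1921 -0.0011] 0.95
scene stand [ 0.7096 -0.3961  0.0027] 0.57
scene box [ 0.5273  0.2182 -0.0028] 0.74
scene lip_rest [0.5241 0.2207 0.1378] 0.82
scene lip_rest [ 0.7283 -0.0182  0.0008] 0.61
scene mouth_stop [0.5166 0.2254 0.1433] 0.91
scene mouth_stop [ 0.7304 -0.0179  0.0047] 0.3
top tag_pink [ 0.5171 -0.2401  0.0127] 0.62
top tag_pink [ 0.729  -0.0178  0.0008] 0.2
top tag_top [ 0.5182 -0.236   0.0129] 0.71
top tag_top [ 7.323e-01 -1.770e-02 -4.000e-04] 0.27
top tag_blue [ 0.5435 -0.1451  0.011 ] 0.61
top stand [ 0.5297 -0.1923  0.0015] 0.56
top box [0.5304 0.2216 0.0009] 0.75
top lip_rest [0.5279 0.2186 0.0013] 0.68
top lip_rest [0.5316 0.2218 0.137 ] 0.67
top mouth_stop [0.5134 0.2221 0.1449] 0.6
top mouth_stop [ 0.73   -0.0192 -0.0027] 0.53
```

View pics/scene0.png

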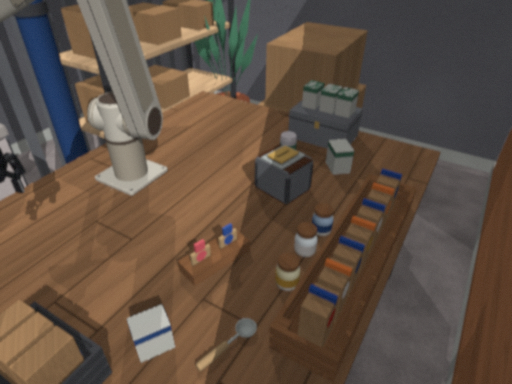

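View pics/top0.png

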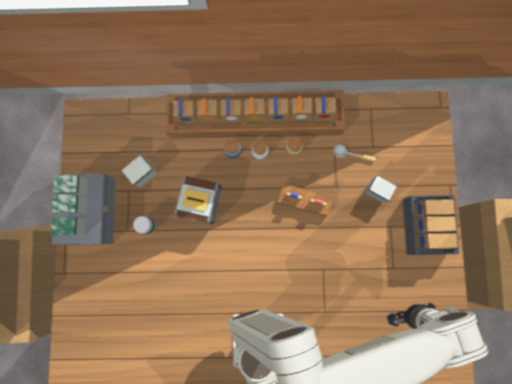

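The top view shows the stand with pink at px (318,203) and blue at (292,196). The box is at (199,200) with its yellow lip and dark slot. Next I fit the orientations from depth.

```bash
cat > b.py <<'E'
from h import *
for n in("top","scene"):
    z=np.load(f"pics/{n}0.npz");w=z["w"];f=z["f"].astype(int)
    def fit(name,m):
        q=w[m][:,:2].astype(np.float32)*1000
        if len(q)<4: print(n,name,len(q));return
        r=cv2.minAreaRect(q);print(n,name,len(q),np.round(r[0],1),np.round(r[1],1),round(r[2],1),"z",np.round(np.median(w[m][:,2]),4))
    X,Y,Z=w[...,0],w[...,1],w[...,2]
    bx=(abs(X-.528)<.11)&(abs(Y-.22)<.11)
    fit("boxtop",bx&(Z>.12)&(Z<.16)); fit("lip",bx&(Z>.139)&(Z<.16))
    hsv=cv2.cvtColor(z["f"],cv2.COLOR_RGB2HSV)
    fit("yellow",bx&(Z>.13)&(hsv[...,1]>100)&(hsv[...,2]>110))
    st=(abs(X-.53)<.12)&(abs(Y+.192)<.13)
    fit("stand",st&(Z>.03)&(Z<.05)); fit("standtall",st&(Z>.06)); 
    fit("pink",st&(Z>.06)&(hsv[...,0]>150)&(hsv[...,1]>80)); fit("blue",st&(Z>.06)&(hsv[...,0]>100)&(hsv[...,0]<130)&(hsv[...,1]>80))
o=get_obs();print(R.from_quat(o["tool_rot"]).as_matrix().round(3))
E
python3 b.py
```

```text
top boxtop 1376 [529.  220.1] [131.5 150.2] 76.5 z 0.1347
top lip 441 [537.8 216.8] [118.7 124.4] 75.0 z 0.1445
top yellow 369 [504.4 224.5] [ 92.6 103.2] 84.1 z 0.1449
top stand 878 [ 528.  -191.4] [199.7  76.4] 73.6 z 0.0395
top standtall 100 [ 527.5 -191.8] [154.7   9.1] 73.7 z 0.0824
top pink 17 [ 514.2 -233.9] [20.1  6.7] 74.6 z 0.101
top blue 21 [ 541.  -143.6] [22.7  7.2] 74.0 z 0.1005
scene boxtop 1031 [528.1 220.8] [136.7 154.8] 77.0 z 0.1334
scene lip 291 [528.6 219. ] [95.6 81.4] 73.6 z 0.1447
scene yellow 224 [503.7 219.4] [ 92.1 107.4] 80.7 z 0.1447
scene stand 1173 [ 527.4 -192.1] [200.8  79.1] 73.8 z 0.0399
scene standtall 399 [ 527.5 -190.7] [158.9  13.7] 73.7 z 0.0766
scene pink 87 [ 515.8 -238.9] [29.2 10.4] 69.6 z 0.0919
scene blue 98 [ 542.2 -146.7] [28.6 10.2] 74.3 z 0.0884
[[ 0.     0.269 -0.963]
 [-0.    -0.963 -0.269]
 [-1.     0.     0.   ]]
```

Emit:
play_rows(
  plan=[
    [0, -9.4, -30.8, 0, 0, 0, -1],
    [0, -9.4, -30.8, 0, 0, 0, -1],
    [0, -9.4, -30.8, 0, 0, 0, -1],
    [0, -9.4, -30.8, 0, 0, 0, -1],
    [0, -9.4, -30.8, 0, 0, 0, -1],
    [0, -9.4, -30.8, 0, 0, 0, -1],
    [0, -9.4, -30.8, 0, 0, 0, -1],
    [0, -9.4, -30.8, 0, 0, 0, -1],
    [0, -9.4, -30.8, 0, 0, 0, -1],
    [0, -9.4, -30.8, 0, 0, 0, -1],
    [0, -9.4, -30.8, 0, 0, 0, -1],
    [0, -9.4, -30.8, 0, 0, 0, -1],
    [0, -9.4, -30.8, 0, 0, 0, -1],
    [0, -9.4, -30.8, 0, 0, 0, -1],
    [0, 0, 0, -0.1127, 0, 0, -1],
    [0, 0, 0, -0.1127, 0, 0, -1],
    [0, 0, 0, -0.1127, 0, 0, -1],
    [0, 0, 0, -0.1127, 0, 0, -1],
    [0, 0, 0, -0.1127, 0, 0, -1],
  ],
)

```text
clock: 2.38
eef_pos: [0.5147, -0.2384, 0.2311]
tool_rot: [-0.645, -0.289, 0.645, -0.289]
ft_force: [0.8, -0.5, 0.4]
grip_width: 0.0847
```

Emit:
play_rows(
  plan=[
    [0, 0, 0, -0.1127, 0, 0, -1],
    [0, 0, 0, -0.1127, 0, 0, -1],
    [0, 0, 0, -0.1127, 0, 0, -1],
    [0, 0, 0, -0.1127, 0, 0, -1],
    [0, 0, 0, 0, 0, 0, -1],
    [0, 0, 0, 0, 0, 0, -1],
    [0, 0, 0, 0, 0, 0, -1],
  ],
)

```text
clock: 2.97
eef_pos: [0.5145, -0.2386, 0.2313]
tool_rot: [-0.566, -0.424, 0.566, -0.424]
ft_force: [-0.0, 0.2, 0.4]
grip_width: 0.0853
```

```bash
cat > c.py <<'E'
from h import *
p=camera("wrist");o=get_obs();save(p,"w1.png");w=cloud(p)
print(o["clock"],o["eef_pos"].round(4),o["ft_force"].round(2),o["joint_pos"].round(2));print(R.from_quat(o["tool_rot"]).as_matrix().round(3))
for t in ["tag_pink","tag_top","stand"]:
    for r in pinpoint(t,p)[:1]: print(t,np.round(r["centre"],4),round(r["confidence"],2))
hsv=cv2.cvtColor(p["frame"],cv2.COLOR_RGB2HSV);Z=w[...,2]
X,Y=w[...,0],w[...,1]
def fit(n,m):
    q=w[m][:,:2].astype(np.float32)*1000
    if len(q)<9: print(n,len(q));return
    r=cv2.minAreaRect(q);print(n,len(q),np.round(r[0],1),np.round(r[1],1),round(r[2],1),"z",np.round(np.median(w[m][:,2]),4))
near=(X-.514)**2+(Y+.238)**2<.04**2
fit("pinktop",(hsv[...,0]>150)&(hsv[...,1]>80)&(Z>.096)&(Z<.11)&near)
fit("pink",(hsv[...,0]>150)&(hsv[...,1]>80)&(Z>.08)&(Z<.11)&near)
fit("stand",(Z>.03)&(Z<.05)&(abs(Y+.19)<.15)&(abs(X-.528)<.12))
E
python3 c.py
```

```text
3.0167 [ 0.5145 -0.2386  0.2313] [-0.66  0.22 -0.79] [-0.43  0.38  0.19  1.39  0.    1.42]
[[-0.     0.959 -0.282]
 [ 0.    -0.282 -0.959]
 [-1.    -0.    -0.   ]]
tag_pink [ 0.513  -0.2348  0.0134] 0.81
tag_top [ 0.5151 -0.2352  0.1004] 0.93
stand [ 0.5278 -0.1915  0.0007] 0.69
pinktop 266 [ 515.7 -235.6] [29.   7.1] 73.5 z 0.1029
pink 288 [ 515.7 -235.6] [29.   7.2] 73.8 z 0.1028
stand 13005 [ 528.9 -190.7] [200.3  75.2] 73.6 z 0.0399
```

Emit:
play_rows(
  plan=[
    [0, 0.3, -2.6, 0, 0, 0, -1],
    [18, 0, 0, 0, 0, 0, -1],
    [18, 0, 0, 0, 0, 0, -1],
    [18, 0, 0, 0, 0, 0, -1],
    [18, 0, 0, 0, 0, 0, -1],
    [18, 0, 0, 0, 0, 0, -1],
    [18, 0, 0, 0, 0, 0, -1],
    [15, 0, 0, 0, 0, 0, -1],
    [12, 0, 0, 0, 0, 0, -1],
    [10, 0, 0, 0, 0, 0, -1],
    [8, 0, 0, 0, 0, 0, -1],
    [0, 0, 0, 0, 0, 0, -1],
    [0, 0, 0, 0, 0, 0, 1],
    [0, 0, 0, 0, 0, 0, 1],
    [0, 0, 0, 0, 0, 0, 1],
    [0, 0, 0, 0, 0, 0, 1],
    [0, 0, 0, 0, 0, 0, 1],
    [0, 0, 0, 0, 0, 0, 1],
    [0, 0, 0, 0, 0, 0, 1],
    [0, 0, 0, 0, 0, 0, 1],
  ],
)

```text
clock: 4.83
eef_pos: [0.5159, -0.2364, 0.0788]
tool_rot: [0.566, 0.424, -0.565, 0.425]
ft_force: [-0.5, -0.4, 2.7]
grip_width: 0.0068
```

Emit:
play_rows(
  plan=[
    [0, 0, 0, 0, 0, 0, 1],
    [0, 0, 0, 0, 0, 0, 1],
    [0, 0, 0, 0, 0, 0, 1],
    [0, 0, 0, 0, 0, 0, 1],
  ],
)

```text
clock: 5.17
eef_pos: [0.5159, -0.2364, 0.0788]
tool_rot: [0.566, 0.424, -0.565, 0.425]
ft_force: [-0.3, 0.7, 5.0]
grip_width: 0.0067
```

Emit:
play_rows(
  plan=[
    [-4, 0, 0, 0, 0, 0, 1],
    [-6, 0, 0, 0, 0, 0, 1],
    [-8, 0, 0, 0, 0, 0, 1],
    [-10, 0, 0, 0, 0, 0, 1],
    [-12, 0, 0, 0, 0, 0, 1],
    [-15, 0, 0, 0, 0, 0, 1],
    [-20, 0, 0, 0, 0, 0, 1],
    [-20, 0, 0, 0, 0, 0, 1],
    [-20, 0, 0, 0, 0, 0, 1],
    [-20, 0, 0, 0, 0, 0, 1],
    [-20, 0, 0, 0, 0, 0, 1],
    [-15, 0, 0, 0, 0, 0, 1],
    [-10, 0, 0, 0, 0, 0, 1],
    [0, 0, 0, 0, 0, 0, 1],
    [0, 0, 0, 0, 0, 0, 1],
  ],
)

```text
clock: 6.42
eef_pos: [0.5156, -0.2362, 0.2587]
tool_rot: [0.566, 0.424, -0.566, 0.425]
ft_force: [0.4, -0.2, -0.3]
grip_width: 0.0066
```

```bash
cat > d.py <<'E'
from h import *
p=camera("wrist");o=get_obs();save(p,"w2.png");w=cloud(p)
q=camera("scene")
a=cv2.imread("pics/w2.png");b=cv2.resize(q["frame"][150:270,140:300,::-1],(512,384),interpolation=cv2.INTER_CUBIC)
cv2.imwrite("pics/m2.png",cv2.resize(np.hstack([a,b]),(800,300)))
print(o["clock"],o["eef_pos"].round(4),o["ft_force"].round(2),o["grip_width"])
M=R.from_quat(o["tool_rot"]).as_matrix();np.savez("pics/w2.npz",w=w,f=p["frame"])
for t in ["tag_pink","tag_top"]:
  for s in (p,q):
    for r in pinpoint(t,s)[:1]: print(t,np.round(r["centre"],4),(M.T@(r["centre"]-o["eef_pos"])*1000).round(1),round(r["confidence"],2))
E
python3 d.py
```

```text
6.4667 [ 0.5152 -0.236   0.2577] [-0.01 -0.32 -1.16] 0.006830088812412414
tag_pink [ 0.5135 -0.233   0.194 ] [63.7 -2.4 -2.4] 0.81
tag_pink [ 0.519  -0.2408  0.1874] [70.3  5.1  3.5] 0.83
tag_top [ 0.5165 -0.2373  0.2809] [-23.2   1.6   0.8] 0.6
tag_top [ 0.5176 -0.2358  0.2851] [-27.4   2.3  -0.9] 0.62
```

View pics/m2.png

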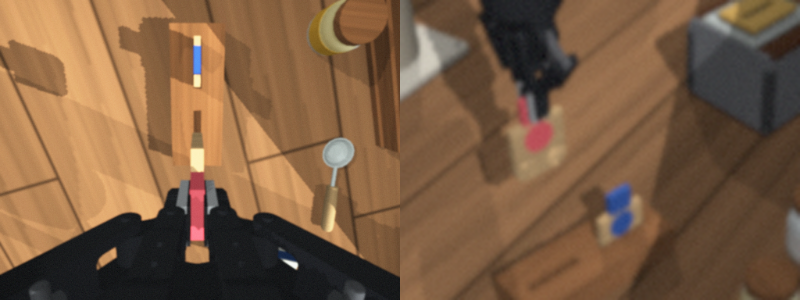

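Emit:
play_rows(
  plan=[
    [0, 0, 0, -0.049, 0, 0, 1],
    [0, -4, -14, 0, 0, 0, 1],
    [0, -8, -27.7, 0, 0, 0, 1],
    [0, -8, -27.7, 0, 0, 0, 1],
    [0, -8, -27.7, 0, 0, 0, 1],
    [0, -8, -27.7, 0, 0, 0, 1],
    [0, -8, -27.7, 0, 0, 0, 1],
    [0, -8, -27.7, 0, 0, 0, 1],
    [0, -8, -27.7, 0, 0, 0, 1],
    [0, -8, -27.7, 0, 0, 0, 1],
    [0, -8, -27.7, 0, 0, 0, 1],
    [0, -8, -27.7, 0, 0, 0, 1],
    [0, -8, -27.7, 0, 0, 0, 1],
    [0, -4, -14, 0, 0, 0, 1],
    [0, 0, 0, 0, 0, 0, 1],
    [0, 0, 0, 0, 0, 0, 1],
    [0, 0, 0, 0, 0, 0, 1],
  ],
)

```text
clock: 8.13
eef_pos: [0.4991, 0.1096, 0.2581]
tool_rot: [-0.555, -0.438, 0.555, -0.438]
ft_force: [-0.3, 0.0, -1.0]
grip_width: 0.0068
```

```bash
cat > e.py <<'E'
from h import *
p=camera("wrist");o=get_obs();save(p,"w3.png",None,1.5);w=cloud(p);np.savez("pics/w3.npz",w=w,f=p["frame"])
print(o["clock"],o["eef_pos"].round(4),o["ft_force"].round(2),o["grip_width"]);print(R.from_quat(o["tool_rot"]).as_matrix().round(3))
X,Y,Z=w[...,0],w[...,1],w[...,2]
for t in ["box","lip_rest","mouth_stop"]:
    for r in pinpoint(t,p)[:1]: print(t,np.round(r["centre"],4),round(r["confidence"],2))
bx=(abs(X-.528)<.11)&(abs(Y-.22)<.11)
def fit(n,m):
    q=w[m][:,:2].astype(np.float32)*1000
    if len(q)<9: print(n,len(q));return
    r=cv2.minAreaRect(q);print(n,len(q),np.round(r[0],1),np.round(r[1],1),round(r[2],1),"z",np.round(np.median(w[m][:,2]),4))
def opened(m): return cv2.morphologyEx(m.astype(np.uint8),cv2.MORPH_OPEN,np.ones((3,3)))>0
fit("boxtop",opened(bx&(Z>.12)&(Z<.155)));fit("lip",opened(bx&(Z>.141)&(Z<.152)))
E
python3 e.py
```

```text
8.1833 [0.4993 0.1092 0.2582] [-0.48 -0.3  -0.72] 0.007047577879906944
[[-0.     0.972 -0.233]
 [-0.    -0.233 -0.972]
 [-1.    -0.     0.   ]]
box [0.5278 0.2217 0.0017] 0.62
lip_rest [0.5303 0.22   0.1404] 0.61
mouth_stop [0.5135 0.2294 0.1465] 0.91
boxtop 23119 [525.9 205.9] [ 97.3 150.7] 76.5 z 0.1347
lip 7630 [522.2 214.7] [72.6 64.2] 76.4 z 0.1449
```

View pics/w3.png

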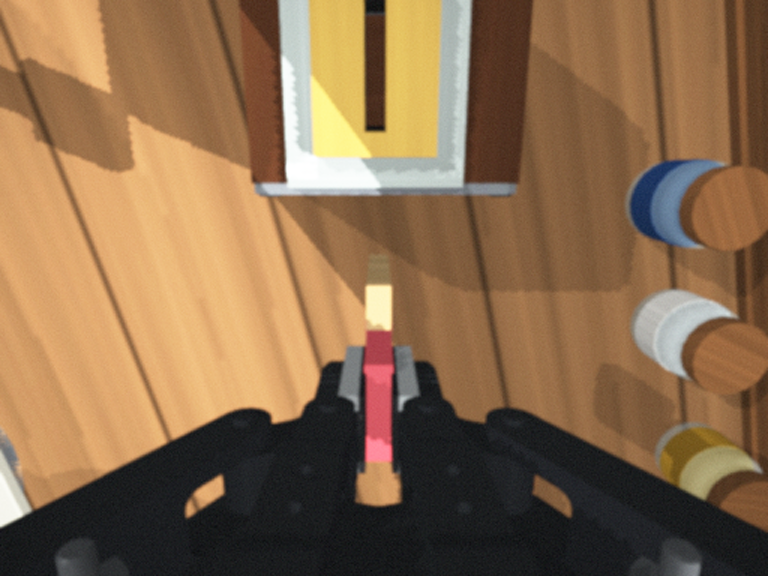

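```bash
cat > f.py <<'E'
from h import *
z=np.load("pics/w3.npz");w=z["w"];f=z["f"];p=camera("wrist");o=get_obs()
M=R.from_quat(o["tool_rot"]).as_matrix();t=(w-o["eef_pos"])@M*1000
hsv=cv2.cvtColor(f,cv2.COLOR_RGB2HSV)
X,Y,Z=w[...,0],w[...,1],w[...,2]
m=(abs(Z-.145)<.003)
m&=(abs(X-.528)<.11)&(abs(Y-.22)<.11);m=cv2.morphologyEx(m.astype(np.uint8),cv2.MORPH_OPEN,np.ones((3,3)))>0
q=t[m];print("lip y",np.percentile(q[:,1],[.5,99.5]).round(1),"z",np.percentile(q[:,2],[.5,99.5]).round(1), "max",q[:,2].max().round(1))
# slot edges by rays onto plane z=.145
C=np.linalg.inv(np.array(p["camera_from_world"]))
def ray(u,v,h):
    d=C[:3,:3]@np.array([(u-p["cx"])/p["fx"],-(v-p["cy"])/p["fy"],-1]);s=(h-C[2,3])/d[2];return (C[:3,3]+s*d-o["eef_pos"])@M*1000
g=hsv[...,2].astype(int)
for v in (20,40,60,75):
    r=g[v,225:275]; c=np.where(r<120)[0]+225;print(v,c.min(),c.max(),ray(c.min()-.5,v,.145)[1].round(1),ray(c.max()+.5,v,.145)[1].round(1))
col=g[70:112,250];print(col)
e=np.where(col<120)[0].max()+70+.5;print("slot near end",e,ray(250,e,.145).round(1))
# held tag
hm=(abs(t[...,1])<12)&(abs(t[...,2])<45)&(t[...,0]>-40)&(t[...,0]<75)
pk=hm&((hsv[...,0]>165)|(hsv[...,0]<3))&(hsv[...,1]>100)
a=t[pk];print("pink",len(a),[np.percentile(a[:,i],[2,50,98]).round(1) for i in range(3)])
b=hm&(hsv[...,0]>12)&(hsv[...,0]<35)&(t[...,2]<-15);a=t[b];print("body",len(a),[np.percentile(a[:,i],[2,50,98]).round(1) for i in range(3)])
top=pk&(t[...,0]<-15);a=t[top];print("tabtop",len(a),[np.percentile(a[:,i],[2,50,98]).round(1) for i in range(3)])
E
python3 f.py
```

```text
lip y [-34.6  28.9] z [-144.1  -72. ] max -72.0
20 243 256 -7.5 2.8
40 244 256 -6.8 2.8
60 244 256 -7.0 2.9
75 244 256 -7.0 2.9
[ 76  74  70  72  63  68  71  71  69  71  72  68  70  61  38  22  52 123
 186 219 227 227 228 227 227 227 226 228 226 227 228 226 226 225 212 181
 180 184 179 178 185 187]
slot near end 86.5 [113.3  -2.1 -84.4]
pink 1642 [array([-36.7, -23.7,   0.1]), array([-4.9, -1.3,  2.5]), array([-16. ,  -7.1,  12.9])]
body 764 [array([ 3.1,  4.6, 53. ]), array([-4.7, -1. ,  2.7]), array([-30.8, -28.2, -16.4])]
tabtop 1393 [array([-36.8, -23.9, -16.7]), array([-4.8, -1.3,  2.4]), array([-15.9,  -4.2,  13.1])]
```

Emit:
play_rows(
  plan=[
    [0, -0.2, -10, 0, 0, 0, 1],
    [0, -0.2, -20, 0, 0, 0, 1],
    [0, -0.2, -25, 0, 0, 0, 1],
    [0, -0.2, -25, 0, 0, 0, 1],
    [0, -0.2, -20, 0, 0, 0, 1],
    [0, -0.1, -11, 0, 0, 0, 1],
    [0, 0, -4.8, 0, 0, 0, 1],
    [8, 0, 0, 0, 0, 0, 1],
    [12, 0, 0, 0, 0, 0, 1],
    [10, 0, 0, 0, 0, 0, 1],
    [5, 0, 0, 0, 0, 0, 1],
    [3, 0, 0, 0, 0, 0, 1],
    [0, 0, 0, 0, 0, 0, 1],
    [0, 0, 0, 0, 0, 0, 1],
    [0, 0, 0, 0, 0, 0, 1],
  ],
)

```text
clock: 9.63
eef_pos: [0.5257, 0.2225, 0.221]
tool_rot: [0.556, 0.438, -0.555, 0.438]
ft_force: [0.4, -0.3, -0.0]
grip_width: 0.0067
```

```bash
cat > g.py <<'E'
from h import *
p=camera("wrist");q=camera("scene");o=get_obs()
a=p["frame"][130:330,130:380,::-1];b=q["frame"][100:220,215:365,::-1]
cv2.imwrite("pics/m4.png",np.hstack([cv2.resize(a,(400,320),interpolation=3),cv2.resize(b,(400,320),interpolation=3)]))
print(o["clock"],o["eef_pos"].round(4),o["ft_force"].round(2),o["ft_torque"].round(3),o["joint_pos"].round(2))
E
python3 g.py
```

```text
9.7333 [0.5257 0.2227 0.221 ] [0.11 0.52 0.28] [ 0.005  0.001 -0.053] [ 0.4   0.39  0.18  1.36 -0.    2.21]
```

View pics/m4.png

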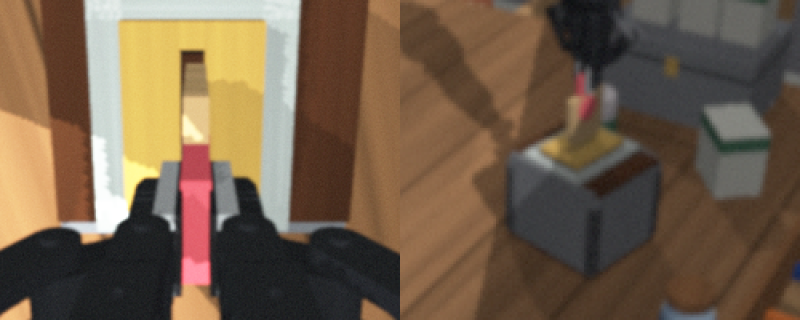

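```bash
cat > k.py <<'E'
from h import *
p=camera("wrist");o=get_obs();w=cloud(p);M=R.from_quat(o["tool_rot"]).as_matrix();t=(w-o["eef_pos"])@M*1000
f=p["frame"];hsv=cv2.cvtColor(f,cv2.COLOR_RGB2HSV)
C=np.linalg.inv(np.array(p["camera_from_world"]))
def ray(u,v,h):
    d=C[:3,:3]@np.array([(u-p["cx"])/p["fx"],-(v-p["cy"])/p["fy"],-1]);s=(h-C[2,3])/d[2];return (C[:3,3]+s*d-o["eef_pos"])@M*1000
for v in range(160,236,4):
    print(v,"V",hsv[v,238:266,2],"x",t[v,250,0].round(0))
for v in (162,164,166): print(ray(242.5,v,.145).round(1),ray(257.5,v,.145).round(1))
E
python3 k.py
```

```text
160 V [230 231 231 230 230 229 227 226 225 226 222 222 220 222 223 226 221 224
 223 224 230 231 233 236 234 235 234 236] x 76.0
164 V [232 232 231 226 183 112  68  68  73  66  65  63  67  70  71  66  72  67
  85 137 197 228 233 234 234 235 236 237] x 215.0
168 V [229 231 233 223 189 121  80  81  82  88  89  85  90  91  92  88  91  86
 103 145 201 229 233 235 233 237 237 236] x 215.0
172 V [230 230 231 225 187 120  90 107 133 148 151 153 153 153 150 152 153 152
 154 160 186 217 231 234 235 236 236 237] x 49.0
176 V [231 232 231 226 188 118  98 119 147 154 158 157 160 158 160 156 156 158
 158 157 179 208 232 234 236 236 236 238] x 37.0
180 V [233 231 232 227 187 123  95 121 147 150 153 149 149 151 149 153 147 148
 153 151 164 196 219 228 228 230 229 226] x 26.0
184 V [232 232 230 226 190 125 111 137 151 150 150 153 154 157 151 155 155 147
 155 154 160 174 193 207 209 208 213 215] x 16.0
188 V [231 232 232 229 193 140 133 157 168 165 169 166 164 171 167 171 169 168
 162 165 169 171 190 204 212 213 216 215] x 8.0
192 V [232 232 231 228 195 166 187 225 231 231 230 231 231 230 230 230 230 
[... 745 characters left out ...]
 254 255 255 255 254
 252 245 237 231 223 212 209 214 215 216] x 6.0
220 V [233 234 235 231 210 176 177 196 200 200 205 201 200 202 204 202 201 200
 202 202 201 203 205 208 213 210 218 216] x 4.0
224 V [234 235 234 232 212 171 158 175 185 184 184 184 183 185 182 184 183 186
 184 183 186 187 193 204 211 212 217 216] x -1.0
228 V [234 233 235 231 212 180 168 182 183 185 187 185 182 183 183 185 188 180
 184 182 184 184 188 197 208 214 217 217] x -8.0
232 V [140 138 132 107  90 135 173 183 184 184 183 185 183 185 182 184 186 182
 184 185 185 182 170 135  86  86 115 123] x -11.0
[ 75.9  -7.1 -31.9] [ 75.9   3.4 -31.9]
[ 75.9  -7.1 -30.5] [ 75.9   3.4 -30.5]
[ 75.9  -7.1 -29. ] [ 75.9   3.4 -29. ]
```

Emit:
play_rows(
  plan=[
    [0, -1.2, 0.8, 0, 0, 0, 1],
    [3, 0, 0, 0, 0, 0, 1],
    [2, 0, 0, 0, 0, 0, 1],
    [1, 0, 0, 0, 0, 0, 1],
    [1, 0, 0, 0, 0, 0, 1],
    [1, 0, 0, 0, 0, 0, 1],
    [1, 0, 0, 0, 0, 0, 1],
    [0, 0, 0, 0, 0, 0, 1],
    [0, 0, 0, 0, 0, 0, 1],
  ],
)

```text
clock: 10.53
eef_pos: [0.524, 0.2221, 0.2112]
tool_rot: [-0.555, -0.438, 0.555, -0.438]
ft_force: [0.0, 0.1, -0.2]
grip_width: 0.0068
```

Emit:
play_rows(
  plan=[
    [1, 0, 0, 0, 0, 0, 1],
    [1, 0, 0, 0, 0, 0, 1],
    [0, 0, 0, 0, 0, 0, 1],
    [0, 0, 0, 0, 0, 0, 1],
  ],
)

```text
clock: 10.87
eef_pos: [0.524, 0.2221, 0.2092]
tool_rot: [-0.555, -0.438, 0.555, -0.438]
ft_force: [0.6, 1.1, -0.4]
grip_width: 0.0067
```

Emit:
play_rows(
  plan=[
    [1, 0, 0, 0, 0, 0, 1],
    [1.5, 0, 0, 0, 0, 0, 1],
    [1.5, 0, 0, 0, 0, 0, 1],
    [1.5, 0, 0, 0, 0, 0, 1],
    [1.5, 0, 0, 0, 0, 0, 1],
    [0, 0, 0, 0, 0, 0, 1],
  ],
)

```text
clock: 11.37
eef_pos: [0.5238, 0.222, 0.2018]
tool_rot: [-0.555, -0.438, 0.555, -0.438]
ft_force: [0.5, -0.1, 0.1]
grip_width: 0.0067
```

Emit:
play_rows(
  plan=[
    [1.5, 0, 0, 0, 0, 0, 1],
    [1.5, 0, 0, 0, 0, 0, 1],
    [1.5, 0, 0, 0, 0, 0, 1],
    [0, 0, 0, 0, 0, 0, 1],
  ],
)

```text
clock: 11.7
eef_pos: [0.5238, 0.222, 0.1974]
tool_rot: [-0.555, -0.438, 0.555, -0.438]
ft_force: [-0.1, -0.1, -0.3]
grip_width: 0.0068
```

Emit:
play_rows(
  plan=[
    [1.5, 0, 0, 0, 0, 0, 1],
    [1.5, 0, 0, 0, 0, 0, 1],
    [1.5, 0, 0, 0, 0, 0, 1],
    [0, 0, 0, 0, 0, 0, 1],
  ],
)

```text
clock: 12.03
eef_pos: [0.5239, 0.2221, 0.1929]
tool_rot: [-0.555, -0.438, 0.555, -0.438]
ft_force: [0.0, -0.1, -1.0]
grip_width: 0.007
```

Emit:
play_rows(
  plan=[
    [2, 0, 0, 0, 0, 0, 1],
    [2, 0, 0, 0, 0, 0, 1],
    [2, 0, 0, 0, 0, 0, 1],
    [2, 0, 0, 0, 0, 0, 1],
    [2, 0, 0, 0, 0, 0, 1],
    [0, 0, 0, 0, 0, 0, 1],
  ],
)

```text
clock: 12.53
eef_pos: [0.5241, 0.222, 0.1829]
tool_rot: [-0.555, -0.438, 0.555, -0.438]
ft_force: [0.5, 1.2, 0.6]
grip_width: 0.0073
```

Emit:
play_rows(
  plan=[
    [2, 0, 0, 0, 0, 0, 1],
    [2, 0, 0, 0, 0, 0, 1],
    [2, 0, 0, 0, 0, 0, 1],
    [2, 0, 0, 0, 0, 0, 1],
    [2, 0, 0, 0, 0, 0, 1],
    [0, 0, 0, 0, 0, 0, 1],
  ],
)

```text
clock: 13.03
eef_pos: [0.5238, 0.2219, 0.1726]
tool_rot: [-0.555, -0.438, 0.555, -0.438]
ft_force: [0.1, -0.3, -1.1]
grip_width: 0.0068
```

Emit:
play_rows(
  plan=[
    [2, 0, 0, 0, 0, 0, 1],
    [2, 0, 0, 0, 0, 0, 1],
    [2, 0, 0, 0, 0, 0, 1],
    [2, 0, 0, 0, 0, 0, 1],
    [2, 0, 0, 0, 0, 0, 1],
    [0, 0, 0, 0, 0, 0, 1],
  ],
)

```text
clock: 13.53
eef_pos: [0.5239, 0.222, 0.1628]
tool_rot: [-0.555, -0.438, 0.555, -0.438]
ft_force: [1.6, 0.1, -1.3]
grip_width: 0.007
```

```bash
sed -i 's/m4.png/m5.png/' g.py; python3 g.py
```

```text
13.6333 [0.5239 0.2219 0.1628] [ 0.97  0.4  -1.25] [ 0.149 -0.291 -0.016] [ 0.4   0.41  0.07  1.23 -0.    2.21]
```

View pics/m5.png

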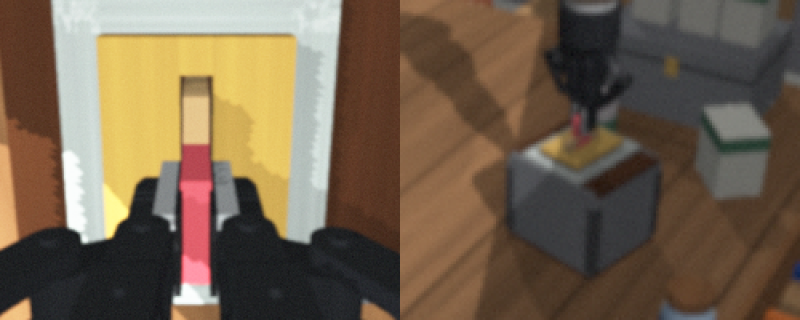

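Emit:
play_rows(
  plan=[
    [2, 0, 0, 0, 0, 0, 1],
    [2, 0, 0, 0, 0, 0, 1],
    [2, 0, 0, 0, 0, 0, 1],
    [2, 0, 0, 0, 0, 0, 1],
    [1, 0, 0, 0, 0, 0, 1],
    [0, 0, 0, 0, 0, 0, 1],
    [0, 0, 0, 0, 0, 0, -0.4],
    [0, 0, 0, 0, 0, 0, -0.4],
    [0, 0, 0, 0, 0, 0, -0.4],
    [0, 0, 0, 0, 0, 0, -0.4],
    [0, 0, 0, 0, 0, 0, -0.4],
    [0, 0, 0, 0, 0, 0, -0.4],
    [0, 0, 0, 0, 0, 0, -0.4],
    [0, 0, 0, 0, 0, 0, -0.4],
  ],
)

```text
clock: 14.8
eef_pos: [0.524, 0.2221, 0.1543]
tool_rot: [-0.555, -0.438, 0.555, -0.438]
ft_force: [0.9, 0.6, 0.8]
grip_width: 0.0599
```

Emit:
play_rows(
  plan=[
    [-8, 0, 0, 0, 0, 0, -0.4],
    [-8, 0, 0, 0, 0, 0, -0.4],
    [-10, 0, 0, 0, 0, 0, -0.4],
    [-10, 0, 0, 0, 0, 0, -0.4],
    [-2, 0, 0, 0, 0, 0, -0.4],
    [0, 0, 0, 0, 0, 0, -0.4],
  ],
)

```text
clock: 15.3
eef_pos: [0.525, 0.2225, 0.1942]
tool_rot: [0.556, 0.438, -0.554, 0.438]
ft_force: [-1.0, 0.7, -0.6]
grip_width: 0.0598
```

```bash
sed -i 's/m5.png/m6.png/' g.py
cat >> g.py <<'E'
w=cloud(p);M=R.from_quat(o["tool_rot"]).as_matrix();t=(w-o["eef_pos"])@M*1000
hsv=cv2.cvtColor(p["frame"],cv2.COLOR_RGB2HSV)
k=(abs(t[...,1])<15)&(abs(t[...,2])<40)&((hsv[...,0]>165)|(hsv[...,0]<3))&(hsv[...,1]>100)
if k.sum()>5: print("pink z",np.percentile(w[k][:,2],[2,50,98]).round(4),"tool",[np.percentile(t[k][:,i],[2,50,98]).round(1) for i in (1,2)])
E
python3 g.py
```

```text
15.4 [0.5241 0.2221 0.1925] [ 0.03  0.31 -0.13] [-0.014 -0.03  -0.003] [0.4  0.4  0.12 1.3  0.   2.21]
pink z [0.1558 0.1781 0.1795] tool [array([-4.1, -0.8,  3. ]), array([-16.2,  -5.4,  12.8])]
```

View pics/m6.png

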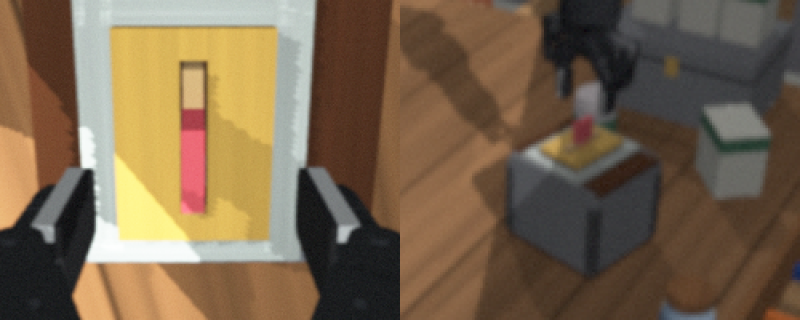

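The brakes hold the tag and its tab top is at 0.178 m. Next I shut the fingers and push it down gently.

Emit:
play_rows(
  plan=[
    [0, 0, 0, 0, 0, 0, 1],
    [0, 0, 0, 0, 0, 0, 1],
    [0, 0, 0, 0, 0, 0, 1],
    [0, 0, 0, 0, 0, 0, 1],
    [0, 0, 0, 0, 0, 0, 1],
    [0, 0, 0, 0, 0, 0, 1],
    [0, 0, 0, 0, 0, 0, 1],
    [0, 0, 0, 0, 0, 0, 1],
    [0, 0, 0, 0, 0, 0, 1],
    [4, 0, 0, 0, 0, 0, 1],
    [4, 0, 0, 0, 0, 0, 1],
    [3, 0, 0, 0, 0, 0, 1],
    [0, 0, 0, 0, 0, 0, 1],
  ],
)

```text
clock: 16.48
eef_pos: [0.5234, 0.2218, 0.1801]
tool_rot: [-0.554, -0.438, 0.556, -0.438]
ft_force: [-0.0, -0.1, 0.4]
grip_width: 0.0003
```

Emit:
play_rows(
  plan=[
    [1, 0, 0, 0, 0, 0, 1],
    [1, 0, 0, 0, 0, 0, 1],
    [1, 0, 0, 0, 0, 0, 1],
    [1, 0, 0, 0, 0, 0, 1],
    [1, 0, 0, 0, 0, 0, 1],
    [1, 0, 0, 0, 0, 0, 1],
    [1, 0, 0, 0, 0, 0, 1],
    [1, 0, 0, 0, 0, 0, 1],
  ],
)

```text
clock: 17.15
eef_pos: [0.5242, 0.2222, 0.1734]
tool_rot: [0.555, 0.438, -0.555, 0.438]
ft_force: [-0.3, 0.9, 1.9]
grip_width: -0.0003
```

Emit:
play_rows(
  plan=[
    [1, 0, 0, 0, 0, 0, 1],
    [1, 0, 0, 0, 0, 0, 1],
    [1, 0, 0, 0, 0, 0, 1],
    [1, 0, 0, 0, 0, 0, 1],
    [1, 0, 0, 0, 0, 0, 1],
    [1, 0, 0, 0, 0, 0, 1],
    [1, 0, 0, 0, 0, 0, 1],
    [1, 0, 0, 0, 0, 0, 1],
  ],
)

```text
clock: 17.82
eef_pos: [0.524, 0.2221, 0.1652]
tool_rot: [-0.555, -0.438, 0.555, -0.438]
ft_force: [0.3, -0.0, 2.1]
grip_width: -0.0
```

Emit:
play_rows(
  plan=[
    [1, 0, 0, 0, 0, 0, 1],
    [1, 0, 0, 0, 0, 0, 1],
    [1, 0, 0, 0, 0, 0, 1],
    [1, 0, 0, 0, 0, 0, 1],
    [1, 0, 0, 0, 0, 0, 1],
    [1, 0, 0, 0, 0, 0, 1],
    [1, 0, 0, 0, 0, 0, 1],
    [1, 0, 0, 0, 0, 0, 1],
    [1, 0, 0, 0, 0, 0, 1],
    [1, 0, 0, 0, 0, 0, 1],
  ],
)

```text
clock: 18.65
eef_pos: [0.524, 0.2221, 0.1552]
tool_rot: [-0.555, -0.438, 0.555, -0.438]
ft_force: [0.1, 0.1, 1.5]
grip_width: -0.0
```

Emit:
play_rows(
  plan=[
    [1, 0, 0, 0, 0, 0, 1],
    [1, 0, 0, 0, 0, 0, 1],
    [1, 0, 0, 0, 0, 0, 1],
    [1, 0, 0, 0, 0, 0, 1],
    [0, 0, 0, 0, 0, 0, 1],
    [0, 0, 0, 0, 0, 0, 1],
  ],
)

```text
clock: 19.15
eef_pos: [0.5237, 0.2219, 0.1509]
tool_rot: [-0.555, -0.438, 0.555, -0.438]
ft_force: [-0.8, 0.5, 0.5]
grip_width: -0.0001
```

Force has vanished, so it has probably dropped. I raise the tool and look.

Emit:
play_rows(
  plan=[
    [-8, 0, 0, 0, 0, 0, 1],
    [-15, 0, 0, 0, 0, 0, 1],
    [-20, 0, 0, 0, 0, 0, 1],
    [-20, 0, 5, 0, 0, 0, 1],
    [-15, 0, 10, 0, 0, 0, 1],
    [0, 0, 10, 0, 0, 0, 1],
    [0, 0, 5, 0, 0, 0, 1],
    [0, 0, 0, 0, 0, 0, 1],
    [0, 0, 0, 0, 0, 0, 1],
  ],
)

```text
clock: 19.9
eef_pos: [0.5163, 0.1923, 0.2281]
tool_rot: [-0.555, -0.438, 0.556, -0.437]
ft_force: [-0.1, -0.9, -0.4]
grip_width: -0.0001
```

```bash
sed -i 's/m6.png/m7.png/; s/130:330,130:380/60:260,130:380/' g.py; python3 g.py
```

```text
20.0 [0.5165 0.1929 0.2281] [0.64 0.38 0.04] [0.025 0.04  0.043] [0.36 0.35 0.14 1.37 0.   2.16]
pink z [0.0053 0.1504 0.1519] tool [array([-6.4, -0.6,  3.7]), array([-39.5, -27.1,   5.8])]
```

View pics/m7.png

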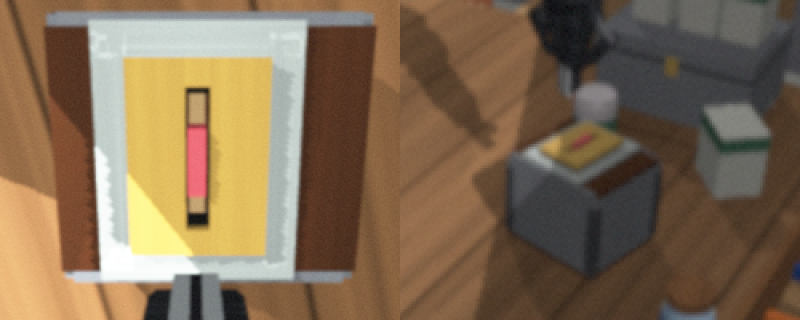

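Emit:
play_rows(
  plan=[
    [0, 0, -10, 0, 0, 0, 1],
    [0, 0, -12, 0, 0, 0, 1],
    [0, 0, -8, 0, 0, 0, 1],
    [15, 0, 0, 0, 0, 0, 1],
    [20, 0, 0, 0, 0, 0, 1],
    [20, 0, 0, 0, 0, 0, 1],
    [10, 0, 0, 0, 0, 0, 1],
    [5, 0, 0, 0, 0, 0, 1],
    [2, 0, 0, 0, 0, 0, 1],
    [1, 0, 0, 0, 0, 0, 1],
    [1, 0, 0, 0, 0, 0, 1],
    [1, 0, 0, 0, 0, 0, 1],
    [1, 0, 0, 0, 0, 0, 1],
    [1, 0, 0, 0, 0, 0, 1],
    [0, 0, 0, 0, 0, 0, 1],
  ],
)

```text
clock: 21.25
eef_pos: [0.5241, 0.222, 0.1525]
tool_rot: [0.555, 0.438, -0.555, 0.438]
ft_force: [0.1, 0.9, -0.3]
grip_width: -0.0003
```

Emit:
play_rows(
  plan=[
    [1, 0, 0, 0, 0, 0, 1],
    [1, 0, 0, 0, 0, 0, 1],
    [0, 0, 0, 0, 0, 0, 1],
  ],
)

```text
clock: 21.5
eef_pos: [0.5239, 0.222, 0.1501]
tool_rot: [-0.555, -0.438, 0.555, -0.438]
ft_force: [-0.3, 0.6, 0.7]
grip_width: 0.0
```

Emit:
play_rows(
  plan=[
    [1, 0, 0, 0, 0, 0, 1],
    [1, 0, 0, 0, 0, 0, 1],
    [0, 0, 0, 0, 0, 0, 1],
  ],
)

```text
clock: 21.75
eef_pos: [0.5239, 0.222, 0.148]
tool_rot: [-0.555, -0.438, 0.555, -0.438]
ft_force: [0.8, 0.3, 0.4]
grip_width: -0.0003
```

Emit:
play_rows(
  plan=[
    [1, 0, 0, 0, 0, 0, 1],
    [0.8, 0, 0, 0, 0, 0, 1],
    [0, 0, 0, 0, 0, 0, 1],
    [0, 0, 0, 0, 0, 0, 1],
  ],
)

```text
clock: 22.08
eef_pos: [0.524, 0.2221, 0.1464]
tool_rot: [-0.555, -0.438, 0.555, -0.438]
ft_force: [-0.9, 0.2, -1.0]
grip_width: 0.0001
```

Emit:
play_rows(
  plan=[
    [-8, 0, 0, 0, 0, 0, 1],
    [-15, 0, 0, 0, 0, 0, 1],
    [-20, 0, 0, 0, 0, 0, 1],
    [-20, 0, 5, 0, 0, 0, 1],
    [-15, 0, 10, 0, 0, 0, 1],
    [0, 0, 10, 0, 0, 0, 1],
    [0, 0, 5, 0, 0, 0, 1],
    [0, 0, 0, 0, 0, 0, 1],
    [0, 0, 0, 0, 0, 0, 1],
  ],
)

```text
clock: 22.83
eef_pos: [0.5164, 0.1924, 0.2233]
tool_rot: [-0.555, -0.438, 0.556, -0.438]
ft_force: [0.5, -0.3, -0.3]
grip_width: -0.0001
```

```bash
sed -i 's/m7.png/m8.png/' g.py; python3 g.py
```

```text
22.9333 [0.5165 0.1928 0.2233] [-0.11  0.11 -0.47] [-0.032  0.013 -0.002] [0.36 0.35 0.13 1.36 0.   2.16]
pink z [0.0056 0.0989 0.1006] tool [array([-5.1,  0.3,  4.6]), array([-39.5, -27.8,  -8.3])]
```

View pics/m8.png

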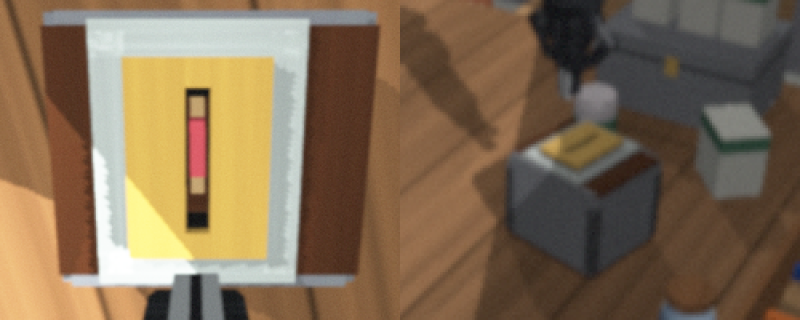

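The tab top is now at 0.099 m, which is the 6 mm floor plus the 93 mm tag, so the tag stands inside on the floor. I check the blue tag and hand in.

Run:
```python
from h import *
p=camera("scene")
for t in ["tag_blue","stand"]: print(t,[(np.round(r["centre"],4),round(r["confidence"],2)) for r in pinpoint(t,p)[:1]])
print(job_done())
```

```text
tag_blue [(array([ 0.54  , -0.1468,  0.0128]), 0.85)]
stand [(array([ 0.5352, -0.192 ,  0.0018]), 0.66)]
the job is handed in; nothing more can be done
None
```

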